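# Show a sample tube to the label camera

### The job

Take the red-capped sample tube out of the rack, lower it foot first through the yellow ring in front of the label camera, and finish while still holding it there in the air: upright, its white labels level with the lens, one of the two labels squarely facing the lens, and the tube touching neither the ring nor the stand. Leave the other tubes, the beaker and the white collar where they are.

Things in the scene. Friction and masses are not known exactly. Their poses are not given: they have to be found in the camera images.
- red_tube: Rigid amber tube with a red cap, 16 mm diameter, 160 mm tall, 28 to 56 g, loose in any of the rack's three holes. Origin at its foot (tapered over 9 mm), z up its axis. Round collar, 18 mm diameter, 117 to 129 mm up; above it, to 160 mm, a flat upright grip wing 24 mm long (x), 12 mm thick (y; pinch along y). Two white labels, one each side, face +x and -x, below the wing's narrow ends.
- red_tube_label (a point): Point on the red-capped tube's axis at the middle of its labels, 40 mm above its foot. Each label is 10 mm wide and 30 mm tall.
- red_tube_wing (a point): Centre of the red cap's grip wing, 144 mm above the foot (16 mm below the top).
- rack: White tube rack, fixed, 70 mm (x) by 216 mm (y), 80 mm high. Origin at the centre of its underside. Three vertical holes of 19 mm diameter in a row along its y, at -60, 0 and 60 mm, one tube in each; a tube's foot stands 6 mm above the table, so a tube must rise 74 mm to come out of the top.
- reader: Label camera on a stand, fixed. Origin on the table, below the yellow ring's centre; z up; x points from the ring to the camera (the lens looks along -x). Base plate 12 mm thick, x -50 to 160, y -50 to 50 mm. White camera body x 75 to 155, y -30 to 30 mm. Black lens barrel, 34 mm diameter, axis 85 mm up, front at x = 48 mm. A dark arm from the camera carries the ring; all is under 135 mm high.
- reader_ring (a point): Centre of the yellow guide ring: a closed level ring of 28 mm inner and 42 mm outer diameter, 8 mm thick, its middle 130 mm above the table.
- reader_focus (a point): The point to show the labels at: on the ring's vertical axis, level with the lens axis, 85 mm above the table and 45 mm below the middle of the ring.
- blue_tube: Tube like the red one but with a blue cap, in another hole of the rack; leave it. Origin at its foot.
- blue_tube_label (a point): Point on the blue-capped tube's axis, 40 mm above its foot.
- green_tube: Tube like the red one but with a green cap, in another hole of the rack; leave it. Origin at its foot.
- green_tube_label (a point): Point on the green-capped tube's axis, 40 mm above its foot.
- beaker: Empty clear beaker, loose, 72 mm in diameter, 85 mm tall, origin at the centre of its underside; leave it.
- white_collar: White plastic collar lying loose on the table, 48 mm outer diameter, 16 mm high, origin at the centre of its underside; leave it.
There are look-alikes about, which are no part of the job. Leave any black or purple look-alike of the red_tube alone.

How it is judged:
By the outcome, as a careful person would: the job done as asked, in the order asked, and still so for the second after the job is handed in, while the arm keeps its last pose, push and grip.
It also fails if it takes over 45 s, if anything falls off the work surface, if the arm or the gripper's body presses on something with over 40 N, if the wrist force passes 120 N, or if a joint passes its speed limit or range.

### The arm

A 7-joint arm with a two-finger parallel gripper is mounted at the origin on the work surface. World frame = base frame: x ahead of the robot, y to its left, z up, the work surface at z = 0. Lengths are in m, angles in rad, forces in N, time in s.
With the tool pointing down it reaches from about 0.425 to 0.95 m from the base axis. Payload 16.7 kg.
Tool frame: the origin (TCP) lies at the very end of the fingers, on their centre line; the grasp point (between the pads) lies 19 mm behind it; z points along the fingers, y is the line along which they close (so a half turn about z gives the same grasp; the last joint's range is limited). The gripper opens to 94 mm and grips with 3 to 60 N. Pads are 16 mm wide; open, the fingers measure 119 mm over their backs; the gripper's body (75 mm by 177 mm) begins 78 mm behind the grasp point.
Start: joints at [-1.472, 0.426, 0.074, 1.606, -0.034, 1.111, -0.067], TCP at [0.166, 0.654, 0.205] pointing down, gripper open.
Joint ranges: [-2.85, 2.85], [-0.5, 2.14], [-1.23, 1.37], [0.21, 2.46], [-1.02, 4.16], [0.16, 2.05], [-2.73, 2.73]. Speed limits (rad/s): [1.89, 1.89, 2.39, 2.39, 3.01, 3.01, 3.01].

### API

Orientations are given as a 3x3 rotation matrix whose columns are the frame's x, y, z axes.
In Python, from rig import bot gives the robot as it stands.
- The arm moves only by the shell command python3 -m handwheel 'ROWS' [FORCE]. ROWS is JSON, a list of rows, each an object of numbers: "hand": the closure, from -1 (fully open) to 1 (shut); "tx", "ty", "tz": the shift along the tool's x, y, z normalised to -1 to 1, where 1 is 0.04 m; "ax", "ay", "az": the turn, a rotation vector about the tool's x, y, z normalised to -1 to 1, where 1 is 4 degrees. In form: [{"hand": .., "tx": .., "ty": .., "tz": .., "ax": .., "ay": .., "az": ..}, ...]. A call has 1 to 8 rows; each row shifts and turns the commanded pose from where the row before left it, along the tool's axes as they then stand; what a row does not reach is not made up. A row lasts 1/12 s, in which the tool goes at most 41.7 mm and 7.16 degrees, less where a joint would pass 70% of its speed; a pose out of reach is approached as far as the arm can. A call with a number of a shift or a turn outside -1 to 1 is refused whole. A call with a gripper value outside its range is refused whole. The fingers move at their own pace and stop on an object; FORCE is the grip in N (left out, the last holds). Time passes only in rows, so rows that do not move let the fingers close. It gives the time, the measured TCP pose, the force, the opening and the grip force at its end, in the units of the state.
- bot.sense(): the state, without advancing time (a new reading comes with each control period).
- bot.camera(name): name is "side" or "top"; returns a dict with "image" (480x640x3 uint8, red, green, blue), "depth" (480x640 float32, m along the optical axis (not along the pixel's ray), 0 where there is no reading), "K" (3x3 intrinsics, pixels), "rvec" (rotation vector, rad) and "tvec" (3), from world to camera coordinates, as OpenCV has them. Camera axes: x right, y down, z forward; pixel columns grow to the right and rows downward; lengths in m; the calibration is good to about 2 mm. A picture is of the moment at which its call begins.
- bot.finish_job(): hands the job in; it is judged then, once.
The state is a dict: "time_s": time; "joint_pos": joint angles; "dq": joint speeds; "effort": joint torques, N m; "eef_pos": TCP position; "ee_rot": TCP orientation; "contact_force": force on the tool from outside, world axes, zero at the start; "torque": the same for the moment, N m; "finger_gap": finger opening in m; "finger_force": force on a finger pad.
Only numpy, scipy, OpenCV 4.12 (cv2) and the standard library are available. Lean on these libraries where they do the work, as an engineer would, in place of code of your own. Each camera call takes 0.05 s, during which the arm holds its last target. There are 200 camera calls.

## Working session

There is one attempt and no reset: what is moved stays moved. The work goes in short steps, Python scripts to look and compute and a shell command to move; the robot and the scene stay as the last step left them, time stands still between calls to the robot, and variables do not carry over. Pictures are saved under pics/ and viewed, at most 10 in all, crops included, and the job is handed in when it is done.

```bash
mkdir -p pics
cat > h.py <<'E'
import numpy as np, cv2
from rig import bot
def snap(n):
    c=bot.camera(n); np.savez(f'/tmp/{n}.npz',**c); return c
def pts(c):
    R=cv2.Rodrigues(np.array(c['rvec'],float))[0]; t=np.array(c['tvec'],float).ravel(); K=np.array(c['K'])
    v,u=np.mgrid[0:480,0:640]; d=c['depth']
    X=np.stack([(u-K[0,2])/K[0,0]*d,(v-K[1,2])/K[1,1]*d,d],-1)
    return (X-t)@R   # world points
def ray(c,u,v,z):
    R=cv2.Rodrigues(np.array(c['rvec'],float))[0]; t=np.array(c['tvec'],float).ravel(); K=np.array(c['K'])
    o=-R.T@t; r=R.T@np.linalg.inv(K)@np.array([u,v,1.]); return o+r*(z-o[2])/r[2]
def proj(c,p):
    return cv2.projectPoints(np.array(p,float).reshape(-1,3),np.array(c['rvec'],float),np.array(c['tvec'],float),np.array(c['K']),None)[0].reshape(-1,2)
E
python3 - <<'E'
from h import *
for n in('top','side'):
    c=snap(n); cv2.imwrite(f'pics/{n}0.png',c['image'][...,::-1]); R=cv2.Rodrigues(np.array(c['rvec'],float))[0];print(n,c['K'],-R.T@np.ravel(c['tvec']),R[2])
s=bot.sense();print(s)
E
```

```text
top [[534.32577727   0.         313.07301849]
 [  0.         534.32577727 242.90553678]
 [  0.           0.           1.        ]] [0.50389441 0.05507126 1.08874015] [ 0.11415936 -0.01806836 -0.99329813]
side [[502.28987335   0.         318.69339259]
 [  0.         502.28987335 239.8956731 ]
 [  0.           0.           1.        ]] [ 0.54179144 -0.47559315  0.67243539] [ 0.09385066  0.67174911 -0.73480963]
{'time_s': 0.1, 'joint_pos': array([-1.47249261,  0.4266313 ,  0.07387747,  1.6065706 , -0.03409702,
        1.11082676, -0.06708441]), 'dq': array([ 7.41144159e-04, -1.31516755e-03, -4.20532351e-05, -2.21155017e-03,
       -3.77343981e-04, -1.71285402e-04, -1.00505063e-03]), 'effort': array([ 7.42170640e-03, -9.37472248e+01,  3.67726877e+00, -4.55046272e+01,
       -4.84240917e-02,  1.67708419e-02,  1.04842595e-04]), 'eef_pos': array([0.16550303, 0.65396155, 0.20485967]), 'ee_rot': array([[-9.69444181e-01,  2.45311925e-01, -1.97910513e-04],
       [ 2.45311987e-01,  9.69443492e-01, -1.15932746e-03],
       [-9.25337913e-05, -1.17245308e-03, -9.99999308e-01]]), 'contact_force': array([ 0.07769029, -0.35764363,  0.44466361]), 'torque': array([-0.00684263, -0.02482074, -0.05082553]), 'finger_force': 0.0, 'finger_gap': 0.09392754981249964}
```

View pics/top0.png

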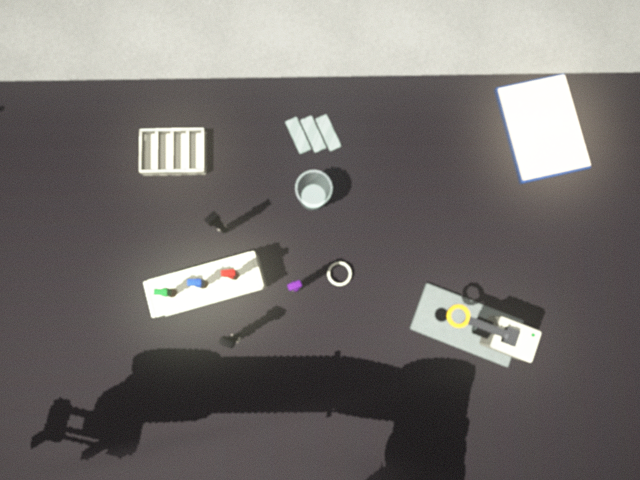

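View pics/side0.png

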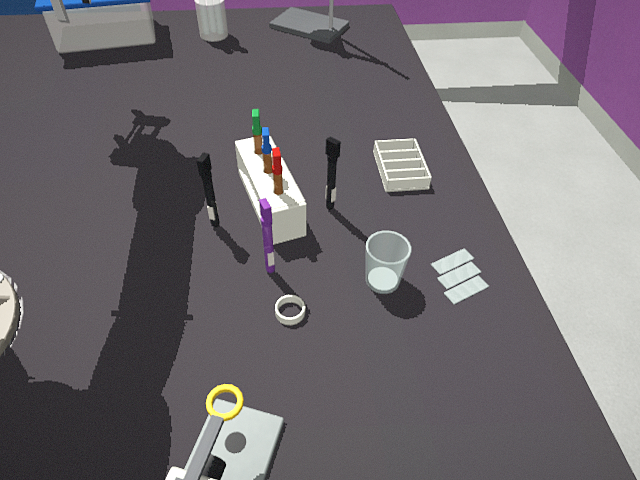

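Top view: green (165,292), blue (197,283) and red (229,273) are in the rack. The purple look-alike is at (295,286) and the black ones at (217,222) and (232,340). The collar is at (339,273) and the ring at (458,316). The only red cap is the one in the rack (side view 277,160), so that's the target. Next I'll confirm it in a crop and measure.

```bash
cat > m.py <<'E'
from h import *
C={n:dict(np.load(f'/tmp/{n}.npz')) for n in('top','side')}
def mask(c,col):
    H=cv2.cvtColor(c['image'],cv2.COLOR_RGB2HSV).astype(int); h,s,v=H[...,0],H[...,1],H[...,2]
    m={'red':((h<6)|(h>174))&(s>150)&(v>80),'blue':(h>105)&(h<125)&(s>130)&(v>60),'green':(h>50)&(h<80)&(s>130)&(v>60),'purple':(h>126)&(h<150)&(s>110)&(v>50),'yellow':(h>22)&(h<34)&(s>150)&(v>120)}[col]
    return m.astype(np.uint8)
def comp(m):
    n,l,st,ce=cv2.connectedComponentsWithStats(m); k=1+np.argmax(st[1:,4]); return l==k
E
python3 - <<'E'
from m import *
rng={'top':(130,310,200,360),'side':(180,350,90,280)}
for n,c in C.items():
    P=pts(c)
    for col in('red','blue','green','purple','yellow'):
        m=mask(c,col)
        if col!='yellow':
            k=np.zeros_like(m);a=rng[n];k[a[2]:a[3],a[0]:a[1]]=1;m=m*k
        m=comp(m); v,u=np.nonzero(m); Q=P[m]
        zt=.166 if col!='purple' else .16
        print(n,col,m.sum(),'px',u.mean().round(1),v.mean().round(1),'zq',np.percentile(Q[:,2],[5,50,90,98]).round(3))
        if col=='yellow':
            cs=cv2.findContours(m.astype(np.uint8),0,1)[0]; e=cv2.fitEllipse(max(cs,key=len)); print('  ell',e, 'ring', ray(c,*e[0],.134 if n=='top' else .132), Q.mean(0))
        else:
            T=Q[Q[:,2]>np.percentile(Q[:,2],95)-.006]
            r=cv2.minAreaRect((T[:,:2]*1000).astype(np.float32)); w=r[1]; ang=r[2] if w[0]>w[1] else r[2]+90
            print('  top rect',np.round(r[0],1),np.round(w,1),round(ang,1),len(T), 'mean',T.mean(0).round(4))
P=pts(C['top']); 
for nm,lo,hi,win in(('rack',.074,.086,(130,280,235,330)),('plate',.006,.02,(390,560,270,380)),('body',.02,.2,(480,560,300,380))):
    k=np.zeros((480,640),bool);k[win[2]:win[3],win[0]:win[1]]=1
    m=comp((k&(P[...,2]>lo)&(P[...,2]<hi)).astype(np.uint8)); r=cv2.minAreaRect((P[m][:,:2]*1000).astype(np.float32)); print(nm,m.sum(),np.round(r[0],1),np.round(r[1],1),round(r[2],1))
for nm,(u,v) in dict(black1=(214,220),black2=(230,341),purple=(295,286),beaker=(314,189)).items(): print(nm,P[v-4:v+5,u-6:u+7].reshape(-1,3)[np.argmax(P[v-4:v+5,u-6:u+7,2])].round(3))
a=C['top']['image'][240:320,130:310];b=C['side']['image'][90:280,180:350]
a=cv2.resize(a,(400,178),interpolation=2);b=cv2.resize(b,(400,447),interpolation=2)
cv2.imwrite('pics/crop.png',np.hstack([np.vstack([a,np.zeros((269,400,3),np.uint8)]),b])[...,::-1])
E
```

```text
top red 70 px 228.9 273.0 zq [0.141 0.166 0.168 0.169]
  top rect [561.6 185.9] [20.8  8.8] 88.9 62 mean [0.5613 0.1849 0.1659]
top blue 10 px 197.4 280.6 zq [0.164 0.166 0.167 0.168]
  top rect [548.8 239. ] [9.8 3.3] 77.5 10 mean [0.5488 0.2385 0.1661]Traceback (most recent call last):
  File "<stdin>", line 9, in <module>
  File "m.py", line 8, in comp
    n,l,st,ce=cv2.connectedComponentsWithStats(m); k=1+np.argmax(st[1:,4]); return l==k
                                                       ~~~~~~~~~^^^^^^^^^^
    return _wrapfunc(a, 'argmax', axis=axis, out=out, **kwds)
    return bound(*args, **kwds)
ValueError: attempt to get argmax of an empty sequence
```

```bash
sed -i "s/'blue':.*'purple'/'blue':(h>100)\&(h<125)\&(s>110)\&(v>40),'green':(h>40)\&(h<85)\&(s>90)\&(v>40),'purple'/" m.py
python3 - <<'E'
from m import *
rng={'top':(130,310,200,360),'side':(180,350,90,280)}
for n,c in C.items():
    P=pts(c)
    for col in('red','blue','green','purple','yellow'):
        m=mask(c,col)
        if col!='yellow':
            k=np.zeros_like(m);a=rng[n];k[a[2]:a[3],a[0]:a[1]]=1;m=m*k
        m=comp(m); v,u=np.nonzero(m); Q=P[m]
        print(n,col,m.sum(),'px',u.mean().round(1),v.mean().round(1),'zq',np.percentile(Q[:,2],[5,50,90,98]).round(3))
        if col=='yellow':
            cs=cv2.findContours(m.astype(np.uint8),0,1)[0]; e=cv2.fitEllipse(max(cs,key=len)); print('  ell',e, 'ring', ray(c,*e[0],.134 if n=='top' else .132), Q.mean(0))
        else:
            T=Q[Q[:,2]>np.percentile(Q[:,2],95)-.006]
            r=cv2.minAreaRect((T[:,:2]*1000).astype(np.float32)); w=r[1]; ang=r[2] if w[0]>w[1] else r[2]+90
            print('  top rect',np.round(r[0],1),np.round(w,1),round(ang,1),len(T), 'mean',T.mean(0).round(4))
P=pts(C['top']); 
for nm,lo,hi,win in(('rack',.074,.086,(130,280,235,330)),('plate',.006,.02,(390,560,270,380)),('body',.02,.2,(480,560,300,380))):
    k=np.zeros((480,640),bool);k[win[2]:win[3],win[0]:win[1]]=1
    m=comp((k&(P[...,2]>lo)&(P[...,2]<hi)).astype(np.uint8)); r=cv2.minAreaRect((P[m][:,:2]*1000).astype(np.float32)); print(nm,m.sum(),np.round(r[0],1),np.round(r[1],1),round(r[2],1))
for nm,(u,v) in dict(black1=(214,220),black2=(230,341),purple=(295,286),beaker=(314,189)).items(): print(nm,P[v-4:v+5,u-6:u+7].reshape(-1,3)[np.argmax(P[v-4:v+5,u-6:u+7,2])].round(3))
a=C['top']['image'][240:320,130:310];b=C['side']['image'][90:280,180:350]
a=cv2.resize(a,(400,178),interpolation=2);b=cv2.resize(b,(400,447),interpolation=2)
cv2.imwrite('pics/crop.png',np.hstack([np.vstack([a,np.zeros((269,400,3),np.uint8)]),b])[...,::-1])
E
```

```text
top red 70 px 228.9 273.0 zq [0.141 0.166 0.168 0.169]
  top rect [561.6 185.9] [20.8  8.8] 88.9 62 mean [0.5613 0.1849 0.1659]
top blue 76 px 194.7 282.1 zq [0.159 0.166 0.168 0.629]
  top rect [529.5 154.5] [205.1  11.4] 78.7 66 mean [0.5457 0.2382 0.194 ]
top green 65 px 161.6 291.7 zq [0.163 0.166 0.168 0.169]
  top rect [531.6 300.6] [21.7  8.6] 88.1 62 mean [0.5314 0.2998 0.166 ]
top purple 108 px 294.6 285.3 zq [0.126 0.159 0.162 0.164]
  top rect [527.8  63. ] [45.3 21.9] 44.3 85 mean [0.5377 0.072  0.1818]
top yellow 35 px 450.5 310.6 zq [0.014 0.132 0.135 0.136]
  ell ((454.5433654785156, 312.6741027832031), (11.459391593933105, 18.315536499023438), 56.158260345458984) ring [ 0.48353655 -0.21124273  0.134     ] [ 0.48684822 -0.20902826  0.11540477]
side red 223 px 276.4 161.4 zq [0.128 0.155 0.168 0.17 ]
  top rect [ 554.2 -138.8] [674.   12.5] 89.0 77 mean [0.5599 0.1762 0.1741]
side blue 194 px 265.7 140.7 zq [0.128 0.153 0.169 0.169]
  top rect [545.  245.4] [26.5 10.3] 87.2 71 mean [0.5451 0.2439 0.1678]
side green 204 px 255.8 122.3 zq [0.127 0.152 0.169 0.169]
  top rect [532.8 -80.6] [ 11.9 790.1] 90.4 70 mean [0.53   0.2896 0.1747]
side purple 569 px 266.7 230.7 zq [0.016 0.112 0.162 0.163]
  top rect [ 542.5 -197. ] [ 15. 557.] 91.4 98 mean [0.536  0.0532 0.177 ]
side yellow 140 px 235.2 404.9 zq [0.13  0.135 0.137 0.138]
  ell ((225.49758911132812, 401.3155517578125), (31.651973724365234, 35.20891571044922), 25.028303146362305) ring [ 0.47725818 -0.21637168  0.132     ] [ 0.48802003 -0.22138733  0.13178069]
rack 3781 [547.8 244.7] [ 70.4 217. ] 14.5
plate 3336 [ 459.2 -269.5] [209.9 102.6] 67.0
body 1978 [ 442.  -307.5] [116.9  60.3] 67.6
black1 [0.661 0.219 0.163]
black2 [0.504 0.055 1.089]
purple [0.504 0.055 1.089]
beaker [0.747 0.019 0.012]
```

View pics/crop.png

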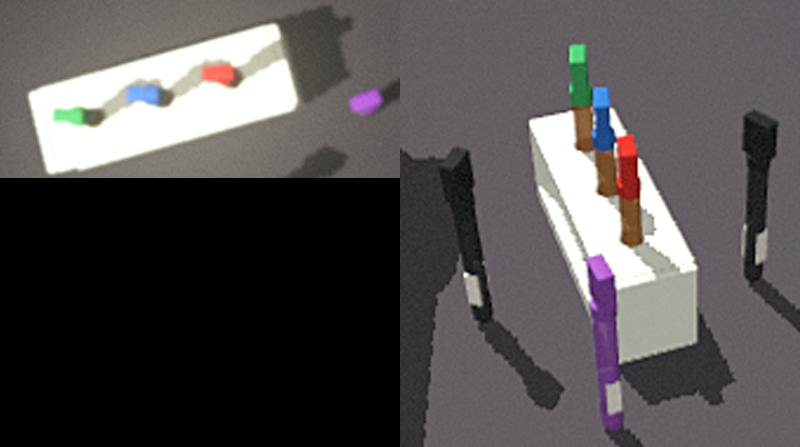

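The crop shows the red cap on an amber tube in the rack's near-end hole. The black and purple look-alikes stand outside the rack. The red tube measures (0.562, 0.185), and the rack's -60 mm hole works out at (0.563, 0.187), so they agree. Next I'll refine the ring centre and the wing yaw.

Run:
```python
from m import *
for n,c in C.items():
    H=cv2.cvtColor(c['image'],cv2.COLOR_RGB2HSV).astype(int)
    m=((H[...,0]>18)&(H[...,0]<38)&(H[...,1]>90)&(H[...,2]>60)).astype(np.uint8)
    k=np.zeros_like(m)
    if n=='top':k[290:340,435:485]=1
    else:k[370:430,195:260]=1
    v,u=np.nonzero(m*k); hull=cv2.convexHull(np.c_[u,v].astype(np.int32)); 
    for z in(.13,.134):
        W=np.array([ray(c,a,b,z)[:2]*1000 for a,b in hull[:,0]]); ce,r=cv2.minEnclosingCircle(W.astype(np.float32)); e=cv2.fitEllipse(W.astype(np.float32)); print(n,len(u),z,'circ',np.round(ce,1),round(r,1),'ell',np.round(e[0],1),np.round(e[1],1))
c=C['top']
# red wing top outline cast on z=.166
H=cv2.cvtColor(c['image'],cv2.COLOR_RGB2HSV).astype(int)
for nm,x0,x1,y0,y1,h in(('red',214,242,262,284,None),('green',150,180,284,300,(40,85)),('blue',184,208,274,292,(95,128))):
    k=np.zeros((480,640),bool);k[y0:y1,x0:x1]=1
    m=k&(H[...,1]>110)&(((H[...,0]<7)|(H[...,0]>172)) if h is None else ((H[...,0]>h[0])&(H[...,0]<h[1])))
    v,u=np.nonzero(m); W=np.array([ray(c,a,b,.166)[:2]*1000 for a,b in zip(u,v)]); r=cv2.minAreaRect(W.astype(np.float32)); 
    w,V=np.linalg.eigh(np.cov(W.T)); print(nm,len(u),np.round(r,1) if 0 else r,'pca',np.degrees(np.arctan2(V[1,1],V[0,1])),np.sqrt(12*w),W.mean(0))
# side view: red wing top centre
c=C['side'];m=mask(c,'red');m[:90]=0;m[280:]=0;m=comp(m);v,u=np.nonzero(m);t=v<v.min()+3
print('side red top row',ray(c,u[t].mean(),v[t].mean(),.166),'width px',[(r,np.ptp(u[v==r])+1) for r in range(v.min(),v.max(),4)])
P=pts(C['top'])
sel=(P[...,2]>.12)&(P[...,2]<.2)
n,l,st,ce=cv2.connectedComponentsWithStats(sel.astype(np.uint8))
for i in range(1,n):
    if st[i,4]>15: print('tall',ce[i].round(),P[l==i].mean(0).round(3))
```

```text
top 272 0.13 circ [ 478.2 -217. ] 22.2 ell [ 478.3 -217.6] [40.8 44.4]
top 272 0.134 circ [ 478.3 -215.8] 22.1 ell [ 478.4 -216.4] [40.6 44.2]
side 669 0.13 circ [ 475.6 -215.2] 22.4 ell [ 475.5 -215.2] [42.3 44.3]
side 669 0.134 circ [ 476.1 -217.1] 22.2 ell [ 476.  -217.1] [41.9 44. ]
red 108 ((559.898193359375, 186.04153442382812), (24.184326171875, 15.508170127868652), 88.7858657836914) pca 84.84578164256283 [13.22419447 24.34055508] [560.97674946 185.20758564]
green 57 ((530.4776000976562, 301.4635009765625), (10.347984313964844, 18.75797462463379), 0.5247187614440918) pca 87.05218989803564 [ 8.70757504 21.01310606] [531.38511686 300.37800754]
blue 76 ((545.673828125, 244.34689331054688), (20.757282257080078, 12.00406265258789), 88.76940155029297) pca 84.03427230474787 [10.67455012 22.04064433] [546.36927531 243.21890616]
side red top row [0.56036214 0.1979337  0.166     ] width px [(147, np.int64(2)), (151, np.int64(7)), (155, np.int64(8)), (159, np.int64(8)), (163, np.int64(8)), (167, np.int64(10)), (171, np.int64(10))]
tall [213. 218.] [0.659 0.214 0.152]
tall [229. 273.] [0.562 0.185 0.16 ]
tall [196. 282.] [0.547 0.242 0.16 ]
tall [295. 285.] [0.538 0.072 0.155]
tall [163. 291.] [0.532 0.299 0.159]
tall [496. 330.] [ 0.45  -0.286  0.129]
tall [228. 341.] [0.445 0.189 0.153]
```

```bash
cat >> h.py <<'E'
def to(p,yaw):
    s=bot.sense(); R=s['ee_rot']; d=R.T@(np.array(p)-s['eef_pos'])/.04
    y=np.degrees(np.arctan2(R[1,1],R[0,1])); print('t',s['time_s'],'pos',s['eef_pos'].round(4),'yaw',y.round(2),'z',R[:,2].round(4),'q',s['joint_pos'].round(2),'F',s['contact_force'].round(1),'gap',s['finger_gap'].round(4),s['finger_force'])
    print('units t',d.round(3),'az',round((-(yaw-y))/4,3),'level ax,ay',(np.degrees(np.cross(R[:,2],[0,0,-1])@R)/4).round(3))
E
python3 -m handwheel '[{"hand":-1,"tx":-0.62,"ty":-0.45,"tz":-0.07},{"hand":-1,"tx":-0.62,"ty":-0.45,"tz":-0.07},{"hand":-1,"tx":-0.62,"ty":-0.45,"tz":-0.07},{"hand":-1,"tx":-0.62,"ty":-0.45,"tz":-0.07},{"hand":-1,"tx":-0.62,"ty":-0.45,"tz":-0.07},{"hand":-1,"tx":-0.62,"ty":-0.45,"tz":-0.07},{"hand":-1,"tx":-0.62,"ty":-0.45,"tz":-0.07},{"hand":-1,"tx":-0.62,"ty":-0.45,"tz":-0.07}]' 
python3 -c "from h import *; to([.561,.186,.26],-4)"
```

```text
invalid input at $[0]: expected keys hand, tx, ty, tz, ax, ay, az
Traceback (most recent call last):
  File "h.py", line 17, in to
    y=np.degrees(np.arctan2(R[1,1],R[0,1])); print('t',s['time_s'],'pos',s['eef_pos'].round(4),'yaw',y.round(2),'z',R[:,2].round(4),'q',s['joint_pos'].round(2),'F',s['contact_force'].round(1),'gap',s['finger_gap'].round(4),s['finger_force'])
                                                                                                                                                                                                      ^^^^^^^^^^^^^^^^^^^^^
AttributeError: 'float' object has no attribute 'round'
```

```bash
sed -i "s/s\['finger_gap'\].round(4)/round(s['finger_gap'],4)/" h.py
python3 -m handwheel '[{"hand":-1,"tx":-0.62,"ty":-0.45,"tz":-0.07,"ax":0,"ay":0,"az":0},{"hand":-1,"tx":-0.62,"ty":-0.45,"tz":-0.07,"ax":0,"ay":0,"az":0},{"hand":-1,"tx":-0.62,"ty":-0.45,"tz":-0.07,"ax":0,"ay":0,"az":0},{"hand":-1,"tx":-0.62,"ty":-0.45,"tz":-0.07,"ax":0,"ay":0,"az":0},{"hand":-1,"tx":-0.62,"ty":-0.45,"tz":-0.07,"ax":0,"ay":0,"az":0},{"hand":-1,"tx":-0.62,"ty":-0.45,"tz":-0.07,"ax":0,"ay":0,"az":0},{"hand":-1,"tx":-0.62,"ty":-0.45,"tz":-0.07,"ax":0,"ay":0,"az":0},{"hand":-1,"tx":-0.62,"ty":-0.45,"tz":-0.07,"ax":0,"ay":0,"az":0}]' 
python3 -c "from h import *; to([.561,.186,.26],-4)"
```

```text
time_s: 0.77
eef_pos: [0.3232, 0.4646, 0.2278]
ee_rot: [[-0.969, 0.245, -0.0], [0.245, 0.969, -0.0], [0.0, -0.0, -1.0]]
contact_force: [0.2, 1.3, -0.5]
finger_gap: 0.0942
finger_force: 0.0
t 0.7667 pos [0.3232 0.4646 0.2278] yaw 75.8 z [-3.e-04 -4.e-04 -1.e+00] q [-1.21  0.23  0.16  1.84 -0.04  1.08  0.29] F [ 0.2  1.3 -0.5] gap 0.0942 0.0
units t [-7.471 -5.295 -0.805] az 19.95 level ax,ay [-0.006 -0.002  0.   ]
```

Tracking is good. I'll do the rest of the shift in 12 rows, then the 80° turn in 20.

```bash
python3 -m handwheel '[{"hand":-1,"tx":-0.62,"ty":-0.44,"tz":-0.07,"ax":0,"ay":0,"az":0},{"hand":-1,"tx":-0.62,"ty":-0.44,"tz":-0.07,"ax":0,"ay":0,"az":0},{"hand":-1,"tx":-0.62,"ty":-0.44,"tz":-0.07,"ax":0,"ay":0,"az":0},{"hand":-1,"tx":-0.62,"ty":-0.44,"tz":-0.07,"ax":0,"ay":0,"az":0},{"hand":-1,"tx":-0.62,"ty":-0.44,"tz":-0.07,"ax":0,"ay":0,"az":0},{"hand":-1,"tx":-0.62,"ty":-0.44,"tz":-0.07,"ax":0,"ay":0,"az":0},{"hand":-1,"tx":-0.62,"ty":-0.44,"tz":-0.07,"ax":0,"ay":0,"az":0},{"hand":-1,"tx":-0.62,"ty":-0.44,"tz":-0.07,"ax":0,"ay":0,"az":0}]' >/dev/null
python3 -m handwheel '[{"hand":-1,"tx":-0.62,"ty":-0.44,"tz":-0.07,"ax":0,"ay":0,"az":0},{"hand":-1,"tx":-0.62,"ty":-0.44,"tz":-0.07,"ax":0,"ay":0,"az":0},{"hand":-1,"tx":-0.62,"ty":-0.44,"tz":-0.07,"ax":0,"ay":0,"az":0},{"hand":-1,"tx":-0.62,"ty":-0.44,"tz":-0.07,"ax":0,"ay":0,"az":0},{"hand":-1,"tx":0,"ty":0,"tz":0,"ax":0,"ay":0,"az":1},{"hand":-1,"tx":0,"ty":0,"tz":0,"ax":0,"ay":0,"az":1},{"hand":-1,"tx":0,"ty":0,"tz":0,"ax":0,"ay":0,"az":1},{"hand":-1,"tx":0,"ty":0,"tz":0,"ax":0,"ay":0,"az":1}]' >/dev/null
python3 -m handwheel '[{"hand":-1,"tx":0,"ty":0,"tz":0,"ax":0,"ay":0,"az":1},{"hand":-1,"tx":0,"ty":0,"tz":0,"ax":0,"ay":0,"az":1},{"hand":-1,"tx":0,"ty":0,"tz":0,"ax":0,"ay":0,"az":1},{"hand":-1,"tx":0,"ty":0,"tz":0,"ax":0,"ay":0,"az":1},{"hand":-1,"tx":0,"ty":0,"tz":0,"ax":0,"ay":0,"az":1},{"hand":-1,"tx":0,"ty":0,"tz":0,"ax":0,"ay":0,"az":1},{"hand":-1,"tx":0,"ty":0,"tz":0,"ax":0,"ay":0,"az":1},{"hand":-1,"tx":0,"ty":0,"tz":0,"ax":0,"ay":0,"az":1}]' >/dev/null
python3 -m handwheel '[{"hand":-1,"tx":0,"ty":0,"tz":0,"ax":0,"ay":0,"az":1},{"hand":-1,"tx":0,"ty":0,"tz":0,"ax":0,"ay":0,"az":1},{"hand":-1,"tx":0,"ty":0,"tz":0,"ax":0,"ay":0,"az":1},{"hand":-1,"tx":0,"ty":0,"tz":0,"ax":0,"ay":0,"az":1},{"hand":-1,"tx":0,"ty":0,"tz":0,"ax":0,"ay":0,"az":1},{"hand":-1,"tx":0,"ty":0,"tz":0,"ax":0,"ay":0,"az":1},{"hand":-1,"tx":0,"ty":0,"tz":0,"ax":0,"ay":0,"az":1},{"hand":-1,"tx":0,"ty":0,"tz":0,"ax":0,"ay":0,"az":1}]' >/dev/null
python3 - <<'E'
from h import *
to([.561,.186,.138],-4)
c=snap('side')
a=c['image'][60:280,150:400]; cv2.imwrite('pics/s1.png',cv2.resize(a,(680,600),interpolation=2)[...,::-1])
E
```

```text
t 3.4333 pos [0.5591 0.1883 0.2612] yaw -4.4 z [-5.e-04 -3.e-04 -1.e+00] q [-0.93  0.27  0.61  1.76 -0.17  1.16 -0.35] F [ 0.8  0.7 -0.3] gap 0.0941 0.0
units t [-0.052  0.054  3.08 ] az -0.1 level ax,ay [-0.007  0.004  0.   ]
```

View pics/s1.png

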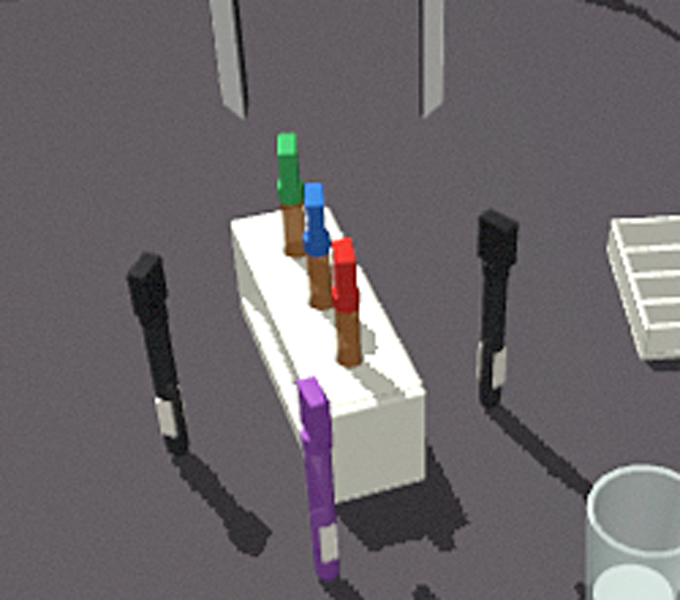

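The fingers straddle the red cap and are clear of the look-alikes. I'll go down to TCP z = 0.138, above the tube's collar, and close.

```bash
python3 -m handwheel '[{"hand":-1,"tx":-0.05,"ty":0.05,"tz":0.5,"ax":0,"ay":0,"az":-0.1},{"hand":-1,"tx":0,"ty":0,"tz":0.6,"ax":0,"ay":0,"az":0},{"hand":-1,"tx":0,"ty":0,"tz":0.6,"ax":0,"ay":0,"az":0},{"hand":-1,"tx":0,"ty":0,"tz":0.6,"ax":0,"ay":0,"az":0},{"hand":-1,"tx":0,"ty":0,"tz":0.5,"ax":0,"ay":0,"az":0},{"hand":-1,"tx":0,"ty":0,"tz":0.28,"ax":0,"ay":0,"az":0},{"hand":-1,"tx":0,"ty":0,"tz":0,"ax":0,"ay":0,"az":0},{"hand":0.5,"tx":0,"ty":0,"tz":0,"ax":0,"ay":0,"az":0}]' 20
python3 -m handwheel '[{"hand":1,"tx":0,"ty":0,"tz":0,"ax":0,"ay":0,"az":0},{"hand":1,"tx":0,"ty":0,"tz":0,"ax":0,"ay":0,"az":0},{"hand":1,"tx":0,"ty":0,"tz":0,"ax":0,"ay":0,"az":0},{"hand":1,"tx":0,"ty":0,"tz":0,"ax":0,"ay":0,"az":0},{"hand":1,"tx":0,"ty":0,"tz":0,"ax":0,"ay":0,"az":0},{"hand":1,"tx":0,"ty":0,"tz":0,"ax":0,"ay":0,"az":0},{"hand":1,"tx":0,"ty":0,"tz":0,"ax":0,"ay":0,"az":0},{"hand":1,"tx":0,"ty":0,"tz":0,"ax":0,"ay":0,"az":0}]' 20
```

```text
time_s: 4.15
eef_pos: [0.5612, 0.186, 0.1385]
ee_rot: [[0.066, 0.998, -0.0], [0.998, -0.066, -0.001], [-0.001, -0.0, -1.0]]
contact_force: [1.8, 0.0, -0.2]
finger_gap: 0.0901
finger_force: 0.0
time_s: 4.82
eef_pos: [0.5611, 0.1862, 0.1383]
ee_rot: [[0.066, 0.998, -0.0], [0.998, -0.066, -0.0], [-0.0, -0.0, -1.0]]
contact_force: [0.2, 0.2, -0.4]
finger_gap: 0.0375
finger_force: 0.0
```

```bash
python3 -m handwheel '[{"hand":1,"tx":0,"ty":0,"tz":0,"ax":0,"ay":0,"az":0},{"hand":1,"tx":0,"ty":0,"tz":0,"ax":0,"ay":0,"az":0},{"hand":1,"tx":0,"ty":0,"tz":0,"ax":0,"ay":0,"az":0},{"hand":1,"tx":0,"ty":0,"tz":0,"ax":0,"ay":0,"az":0},{"hand":1,"tx":0,"ty":0,"tz":0,"ax":0,"ay":0,"az":0},{"hand":1,"tx":0,"ty":0,"tz":0,"ax":0,"ay":0,"az":0},{"hand":1,"tx":0,"ty":0,"tz":0,"ax":0,"ay":0,"az":0}]' 20
```

```text
time_s: 5.4
eef_pos: [0.5611, 0.1861, 0.1383]
ee_rot: [[0.066, 0.998, -0.0], [0.998, -0.066, -0.0], [-0.0, -0.0, -1.0]]
contact_force: [0.5, -0.2, -0.3]
finger_gap: 0.0119
finger_force: 20.0
```

The gap reads 11.9 mm, which matches the wing's thickness. Lifting 190 mm straight up.

```bash
python3 -m handwheel '[{"hand":1,"tx":0,"ty":0,"tz":-0.2,"ax":0,"ay":0,"az":0},{"hand":1,"tx":0,"ty":0,"tz":-0.3,"ax":0,"ay":0,"az":0},{"hand":1,"tx":0,"ty":0,"tz":-0.4,"ax":0,"ay":0,"az":0},{"hand":1,"tx":0,"ty":0,"tz":-0.4,"ax":0,"ay":0,"az":0},{"hand":1,"tx":0,"ty":0,"tz":-0.4,"ax":0,"ay":0,"az":0},{"hand":1,"tx":0,"ty":0,"tz":-0.4,"ax":0,"ay":0,"az":0},{"hand":1,"tx":0,"ty":0,"tz":-0.4,"ax":0,"ay":0,"az":0},{"hand":1,"tx":0,"ty":0,"tz":-0.4,"ax":0,"ay":0,"az":0}]' >/dev/null
python3 -m handwheel '[{"hand":1,"tx":0,"ty":0,"tz":-0.5,"ax":0,"ay":0,"az":0},{"hand":1,"tx":0,"ty":0,"tz":-0.5,"ax":0,"ay":0,"az":0},{"hand":1,"tx":0,"ty":0,"tz":-0.5,"ax":0,"ay":0,"az":0},{"hand":1,"tx":0,"ty":0,"tz":-0.3,"ax":0,"ay":0,"az":0},{"hand":1,"tx":0,"ty":0,"tz":0,"ax":0,"ay":0,"az":0},{"hand":1,"tx":0,"ty":0,"tz":0,"ax":0,"ay":0,"az":0}]' >/dev/null
python3 - <<'E'
from h import *
to([.477,-.2165,.328],-23)
c=snap('side')
cv2.imwrite('pics/s2.png',cv2.resize(c['image'][0:240,100:420],(800,600),interpolation=2)[...,::-1])
E
```

```text
t 6.5667 pos [0.5612 0.1862 0.3267] yaw -3.8 z [ 8.e-04  7.e-04 -1.e+00] q [-0.94  0.22  0.62  1.67 -0.14  1.29 -0.36] F [-0.5 -0.4  0. ] gap 0.0122 19.992777407169342
units t [-10.184  -1.433  -0.041] az 4.799 level ax,ay [ 0.011 -0.011  0.   ]
```

View pics/s2.png

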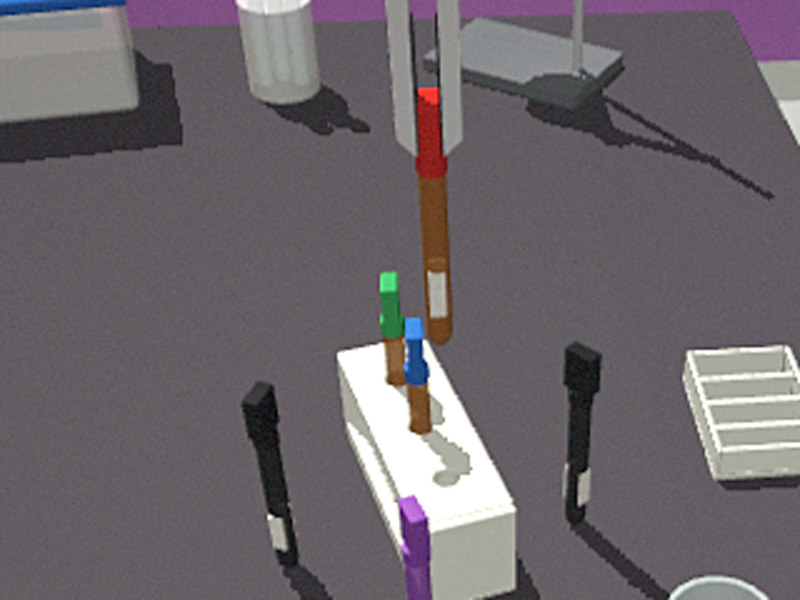

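The tube is out and upright, with a label visible at (437,295) in the crop and the other tubes undisturbed. Carrying it at this height to above the ring.

```bash
python3 -m handwheel '[{"hand":1,"tx":-0.4,"ty":-0.06,"tz":0,"ax":0,"ay":0,"az":0},{"hand":1,"tx":-0.6,"ty":-0.09,"tz":0,"ax":0,"ay":0,"az":0},{"hand":1,"tx":-0.7,"ty":-0.1,"tz":0,"ax":0,"ay":0,"az":0},{"hand":1,"tx":-0.7,"ty":-0.1,"tz":0,"ax":0,"ay":0,"az":0},{"hand":1,"tx":-0.7,"ty":-0.1,"tz":0,"ax":0,"ay":0,"az":0},{"hand":1,"tx":-0.7,"ty":-0.1,"tz":0,"ax":0,"ay":0,"az":0},{"hand":1,"tx":-0.7,"ty":-0.1,"tz":0,"ax":0,"ay":0,"az":0},{"hand":1,"tx":-0.7,"ty":-0.1,"tz":0,"ax":0,"ay":0,"az":0}]' >/dev/null
python3 -m handwheel '[{"hand":1,"tx":-0.7,"ty":-0.1,"tz":0,"ax":0,"ay":0,"az":0},{"hand":1,"tx":-0.7,"ty":-0.1,"tz":0,"ax":0,"ay":0,"az":0},{"hand":1,"tx":-0.7,"ty":-0.1,"tz":0,"ax":0,"ay":0,"az":0},{"hand":1,"tx":-0.7,"ty":-0.1,"tz":0,"ax":0,"ay":0,"az":0},{"hand":1,"tx":-0.7,"ty":-0.1,"tz":0,"ax":0,"ay":0,"az":0},{"hand":1,"tx":-0.7,"ty":-0.1,"tz":0,"ax":0,"ay":0,"az":0},{"hand":1,"tx":-0.6,"ty":-0.09,"tz":0,"ax":0,"ay":0,"az":0},{"hand":1,"tx":-0.4,"ty":-0.06,"tz":0,"ax":0,"ay":0,"az":0}]' >/dev/null
python3 -m handwheel '[{"hand":1,"tx":0,"ty":0,"tz":0,"ax":0,"ay":0,"az":0.8},{"hand":1,"tx":0,"ty":0,"tz":0,"ax":0,"ay":0,"az":0.8},{"hand":1,"tx":0,"ty":0,"tz":0,"ax":0,"ay":0,"az":0.8},{"hand":1,"tx":0,"ty":0,"tz":0,"ax":0,"ay":0,"az":0.8},{"hand":1,"tx":0,"ty":0,"tz":0,"ax":0,"ay":0,"az":0.8},{"hand":1,"tx":0,"ty":0,"tz":0,"ax":0,"ay":0,"az":0.8},{"hand":1,"tx":0,"ty":0,"tz":0,"ax":0,"ay":0,"az":0},{"hand":1,"tx":0,"ty":0,"tz":0,"ax":0,"ay":0,"az":0}]' >/dev/null
cat > t.py <<'E'
from m import *
to([.477,-.2165,.167],-23)
for n in('top','side'):
    c=snap(n); C[n]=c
c=C['side']; cv2.imwrite('pics/sx.png',cv2.resize(c['image'][180:480,100:400],(600,600),interpolation=2)[...,::-1])
s=bot.sense(); x,y,z=s['eef_pos']
# tube sides in the side view: amber + red mask near the expected tube
H=cv2.cvtColor(c['image'],cv2.COLOR_RGB2HSV).astype(int)
exp=proj(c,[[x,y,z-.133+h] for h in(0,.04,.08,.115,.144)])
print('expected px foot,label,mid,collar,wing',exp.round(1).tolist())
am=((H[...,0]>4)&(H[...,0]<20)&(H[...,1]>110)&(H[...,2]>40))
for f in np.linspace(0.05,1,9):
    p=exp[0]+f*(exp[3]-exp[0]); r=int(round(p[1])); 
    if not 0<=r<480: continue
    us=[u for u in range(int(p[0])-25,int(p[0])+25) if am[r,u]]
    if us: print('row',r,'exp u',round(p[0]+(r-p[1])*(exp[3]-exp[0])[0]/(exp[3]-exp[0])[1],1),'edges',us[0],us[-1],'mid',(us[0]+us[-1])/2)
E
python3 t.py
```

```text
t 8.6167 pos [ 0.473  -0.225   0.3256] yaw -22.92 z [-0.0012  0.     -1.    ] q [-0.55  0.09  0.95  1.82 -0.08  1.27  0.03] F [ 0.2 -0.2 -0.4] gap 0.0119 19.993052780628204
units t [0.237 0.012 3.965] az 0.02 level ax,ay [-0.016  0.006  0.   ]
expected px foot,label,mid,collar,wing [[214.6, 383.4], [209.0, 364.0], [202.8, 342.1], [196.6, 320.5], [190.9, 300.5]]
row 380 exp u 213.6 edges 207 219 mid 213.0
row 373 exp u 211.6 edges 213 220 mid 216.5
row 365 exp u 209.3 edges 211 217 mid 214.0
row 358 exp u 207.3 edges 201 216 mid 208.5
row 350 exp u 205.0 edges 197 214 mid 205.5
row 343 exp u 203.1 edges 195 212 mid 203.5
row 335 exp u 200.8 edges 192 210 mid 201.0
row 328 exp u 198.8 edges 190 208 mid 199.0
row 320 exp u 196.5 edges 203 206 mid 204.5
```

View pics/sx.png

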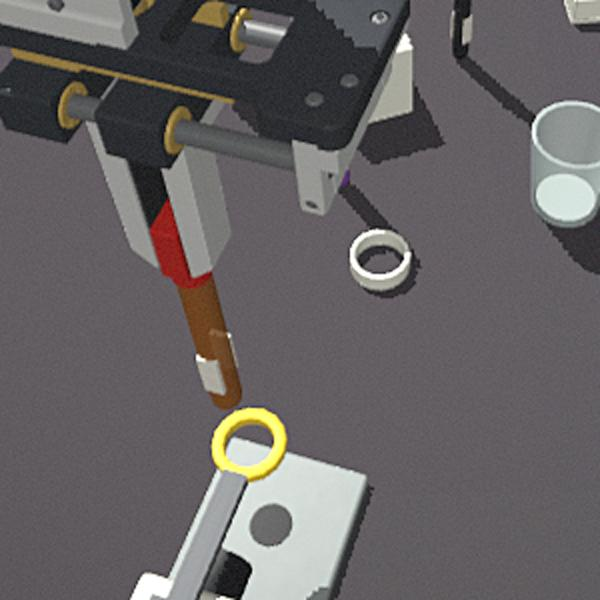

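The tube's axis in the side view falls within about 0.5 px of where the TCP predicts, so it is straight in the grip. It is held about 9 mm off the ring axis. I'll centre it and stop with the foot just above the ring to check.

```bash
python3 -m handwheel '[{"hand":1,"tx":0.12,"ty":0.01,"tz":0.2,"ax":0,"ay":0,"az":0},{"hand":1,"tx":0.12,"ty":0,"tz":0.3,"ax":0,"ay":0,"az":0},{"hand":1,"tx":0,"ty":0,"tz":0.3,"ax":0,"ay":0,"az":0},{"hand":1,"tx":0,"ty":0,"tz":0.2,"ax":0,"ay":0,"az":0},{"hand":1,"tx":0,"ty":0,"tz":0,"ax":0,"ay":0,"az":0},{"hand":1,"tx":0,"ty":0,"tz":0,"ax":0,"ay":0,"az":0}]' >/dev/null
sed -i 's/\.167\],-23/.177],-23/; s/-.133+h/-.1323+h/' t.py
python3 t.py
cat > r.py <<'E'
from m import *
# ring in both live views, hull ellipse on z=.132
for n in('top','side'):
    c=dict(np.load(f'/tmp/{n}.npz')); H=cv2.cvtColor(c['image'],cv2.COLOR_RGB2HSV).astype(int)
    m=((H[...,0]>20)&(H[...,0]<38)&(H[...,1]>90)&(H[...,2]>60)).astype(np.uint8);k=np.zeros_like(m)
    if n=='top':k[290:340,435:485]=1
    else:k[370:430,200:260]=1
    v,u=np.nonzero(m*k)
    if len(u)<60: print(n,'hidden',len(u)); continue
    W=np.array([ray(c,a,b,.132)[:2]*1000 for a,b in cv2.convexHull(np.c_[u,v].astype(np.int32))[:,0]],np.float32); print(n,len(u),cv2.minEnclosingCircle(W),cv2.fitEllipse(W))
E
python3 r.py
```

```text
t 9.2167 pos [ 0.4774 -0.2164  0.2857] yaw -23.02 z [-1.5e-03 -4.0e-04 -1.0e+00] q [-0.54  0.14  0.95  1.88 -0.12  1.19  0.05] F [ 0.2 -0.1 -0.1] gap 0.0116 19.99274969100952
units t [-0.004 -0.004  2.717] az -0.005 level ax,ay [-0.017  0.013  0.   ]
expected px foot,label,mid,collar,wing [[223.7, 392.4], [219.0, 374.8], [213.8, 355.1], [208.7, 335.8], [204.1, 318.1]]
row 390 exp u 223.0 edges 218 227 mid 222.5
row 383 exp u 221.2 edges 223 228 mid 225.5
row 376 exp u 219.3 edges 221 227 mid 224.0
row 369 exp u 217.5 edges 212 225 mid 218.5
row 363 exp u 215.9 edges 208 224 mid 216.0
row 356 exp u 214.1 edges 206 222 mid 214.0
row 349 exp u 212.2 edges 204 220 mid 212.0
row 343 exp u 210.6 edges 203 219 mid 211.0
row 336 exp u 208.8 edges 215 217 mid 216.0
top 213 ((477.3280029296875, -216.08653259277344), 21.780807495117188) ((478.3004150390625, -216.877197265625), (40.141021728515625, 43.518470764160156), 168.58648681640625)
side 554 ((475.7515563964844, -216.55755615234375), 21.976757049560547) ((475.83941650390625, -216.26666259765625), (41.82979202270508, 44.02644729614258), 17.32840347290039)
```

View pics/sx.png

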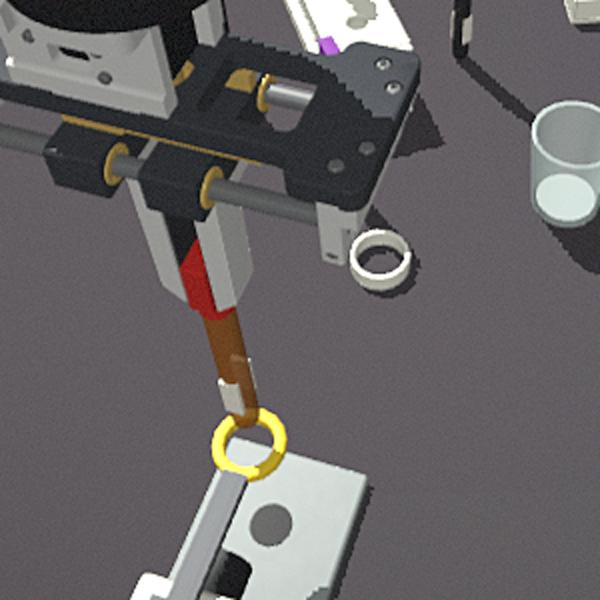

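The foot is directly over the ring, and both views agree on the ring centre to within about 2 mm against a 6 mm clearance. Lowering slowly.

```bash
python3 -m handwheel '[{"hand":1,"tx":0,"ty":0,"tz":0.2,"ax":0,"ay":0,"az":0},{"hand":1,"tx":0,"ty":0,"tz":0.2,"ax":0,"ay":0,"az":0},{"hand":1,"tx":0,"ty":0,"tz":0.2,"ax":0,"ay":0,"az":0},{"hand":1,"tx":0,"ty":0,"tz":0.2,"ax":0,"ay":0,"az":0},{"hand":1,"tx":0,"ty":0,"tz":0.2,"ax":0,"ay":0,"az":0},{"hand":1,"tx":0,"ty":0,"tz":0.2,"ax":0,"ay":0,"az":0},{"hand":1,"tx":0,"ty":0,"tz":0.2,"ax":0,"ay":0,"az":0}]'
python3 -m handwheel '[{"hand":1,"tx":0,"ty":0,"tz":0.2,"ax":0,"ay":0,"az":0},{"hand":1,"tx":0,"ty":0,"tz":0.2,"ax":0,"ay":0,"az":0},{"hand":1,"tx":0,"ty":0,"tz":0.2,"ax":0,"ay":0,"az":0},{"hand":1,"tx":0,"ty":0,"tz":0.2,"ax":0,"ay":0,"az":0},{"hand":1,"tx":0,"ty":0,"tz":0.2,"ax":0,"ay":0,"az":0},{"hand":1,"tx":0,"ty":0,"tz":0.2,"ax":0,"ay":0,"az":0},{"hand":1,"tx":0,"ty":0,"tz":0.12,"ax":0,"ay":0,"az":0},{"hand":1,"tx":0,"ty":0,"tz":0,"ax":0,"ay":0,"az":0}]'
python3 t.py; python3 r.py
python3 - <<'E'
from h import *
c=dict(np.load('/tmp/side.npz')); cv2.imwrite('pics/s4.png',cv2.resize(c['image'][300:480,130:330],(800,600),interpolation=2)[...,::-1])
E
```

```text
time_s: 9.9
eef_pos: [0.4777, -0.2163, 0.2293]
ee_rot: [[0.391, 0.92, -0.0], [0.92, -0.391, -0.0], [-0.0, -0.0, -1.0]]
contact_force: [0.8, 0.5, 0.3]
finger_gap: 0.0118
finger_force: 20.0
time_s: 10.57
eef_pos: [0.4773, -0.2161, 0.1764]
ee_rot: [[0.391, 0.92, -0.001], [0.92, -0.391, -0.0], [-0.001, -0.001, -1.0]]
contact_force: [-0.3, 0.2, -0.9]
finger_gap: 0.0118
finger_force: 20.0
t 10.5667 pos [ 0.4773 -0.2161  0.1764] yaw -23.01 z [-0.0014 -0.     -1.    ] q [-0.44  0.29  0.89  2.01 -0.27  0.97  0.19] F [-0.3  0.2 -0.9] gap 0.0118 19.992747008800507
units t [-0.012 -0.004 -0.014] az -0.001 level ax,ay [-0.019  0.008  0.   ]
expected px foot,label,mid,collar,wing [[234.0, 431.9], [230.5, 418.6], [226.6, 404.0], [222.9, 389.8], [219.5, 377.1]]
row 430 exp u 233.5 edges 228 237 mid 232.5
row 425 exp u 232.2 edges 233 238 mid 235.5
row 420 exp u 230.9 edges 232 237 mid 234.5
row 410 exp u 228.2 edges 222 230 mid 226.0
row 405 exp u 226.9 edges 221 233 mid 227.0
row 400 exp u 225.6 edges 213 232 mid 222.5
row 395 exp u 224.3 edges 217 231 mid 224.0
row 390 exp u 223.0 edges 214 214 mid 214.0
top 185 ((481.5517272949219, -224.29476928710938), 29.709625244140625) ((475.8365783691406, -229.76754760742188), (45.773258209228516, 71.2718734741211), 167.7238311767578)
side 523 ((475.7554626464844, -216.97625732421875), 21.984619140625) ((475.774169921875, -216.60281372070312), (41.7435188293457, 44.346065521240234), 12.992542266845703)
```

View pics/s4.png

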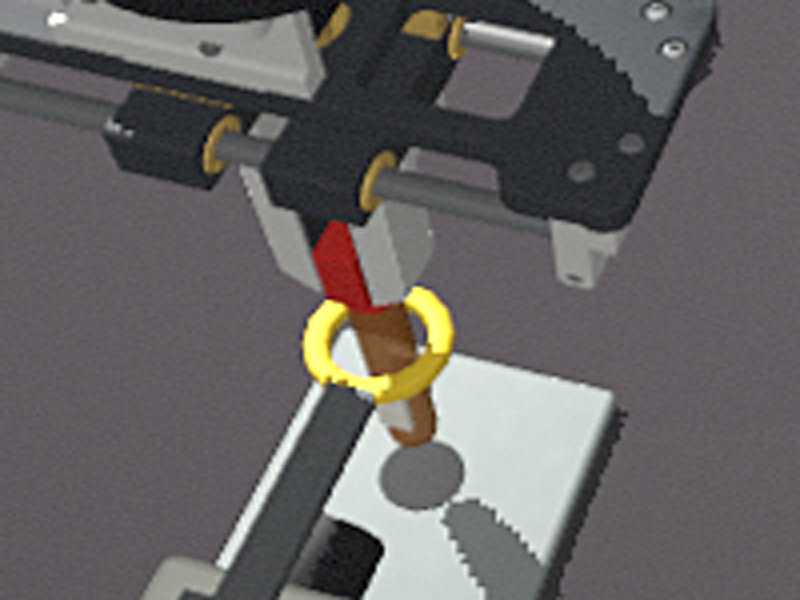

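The tube is inside the ring with roughly equal gaps on both sides (ring inner edges at about 345 and 425 in the crop, tube 358 to 412). The foot is clear of the base, a label faces the lens, and there is no contact force. Handing in.

```bash
python3 -c "from rig import bot; print(bot.finish_job())"
```

```text
the job is handed in; nothing more can be done
None
```

I handed the job in at about 10.6 s: the red-capped tube is held upright in the yellow ring, clear of ring and stand, one label facing the lens and by my measurements about 1 mm below its axis; the other tubes, beaker and collar were left alone.

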